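# Hang the keyhole chopping board on the pot rack

## Task

Hang the chopping board with the keyhole-shaped cut-out on the pot rack: pass the round part of the keyhole over the big-headed screw in the middle of the rack's bar, then lower the board until the narrow slot rests on the screw's shank behind its head, and let go so it hangs upright and still. Leave the other board in the stand and the amber glass jar where they are.

Things in the scene. Friction and masses are not known exactly. Their poses are not given: they have to be found in the camera images.
- board_mid (a point): Centre of the pale keyhole board (sizes in mm): x normal to its face, 14 thick; y 160 wide; z up, 240 high; ~0.3 kg. Grip its top edge, at most 45 deep (else fingers meet the bar). Stands loose in a stand with 52-high rails. Through keyhole: opening 48 wide and high centred on this point, tapering 8 to 24 above it to a 16 wide slot that ends 50 above it. Faces alike.
- screw (a point): (mm) Middle of the bare 34 long, 8 thick shank of a level screw 200 above table; -x points to its free end and head (24 diameter, 8 thick, outer face 25 from here), y along the bar, z up. Bar: 12 rod, 360 long, axis 23 behind (+x); nothing above 215. Wire hooks at y +-130, posts at y +-160. Board hung: its centre 46 below, faces square to x, 20 play along x.
- plain_mid (a point): Centre of the other board, to be left alone: same wood, size and axes, 200 mm beside the first in the same stand (left or right), with only a plain level hand slot, 90 wide and 20 high, 60 mm above its centre.
- jar_mid (a point): Centre of the small lidded amber glass jar, to be left alone: 60 mm in diameter, about 90 high, upright on the table.

How it is judged:
By the outcome, as a careful person would: the job done as asked, in the order asked, and still so for the second after the job is handed in, with the robot touching nothing.
It also fails if it takes over 38 s, if anything falls off the work surface, if the arm or the gripper's body presses on something with over 40 N, if the wrist force passes 120 N, or if a joint passes its speed limit or range.

## Robot

A 6-joint arm with a two-finger parallel gripper is mounted at the origin on the work surface. World frame = base frame: x ahead of the robot, y to its left, z up, the work surface at z = 0. Lengths are in mm, angles in rad, forces in N, time in s.
With the tool pointing down it reaches from about 275 to 825 mm from the base axis. Payload 4.9 kg.
Tool frame: the origin (TCP) lies at the very end of the fingers, on their centre line; the grasp point (between the pads) lies 19 mm behind it; z points along the fingers, y is the direction in which the jaws open and shut (so a half turn about z gives the same grasp; the last joint's range is limited). The gripper opens to 85 mm and grips with 20 to 120 N. Pads are 22 mm wide; open, the fingers measure 114 mm over their backs; the gripper's body (76 mm by 85 mm) begins 54 mm behind the grasp point. The pads swing forward as they close: fully open they stand 13 mm farther back than shut.
Start: joints at [-1.253, 0.326, -0.193, 1.052, 0, 1.437], TCP at [240.136, -494.827, 231.281] pointing down, gripper open.
Joint ranges: [-2.65, 2.65], [-0.97, 1.79], [-1.3, 1.35], [-1.93, 2.1], [-1.47, 1.37], [-3.14, 3.14]. Speed limits (rad/s): [2.57, 2.57, 3.14, 3.14, 3.14, 3.14].

## Interface

Orientations are given as [roll, pitch, yaw] about the fixed x, y, z axes, in that order (R = Rz(yaw) Ry(pitch) Rx(roll)).
In Python, from bench import bot, solve_ik, imaging gives the robot as it stands. Calls block until the motion is done:
- bot.move_ptp(position, orientation): joint-space move of the TCP to a pose.
- bot.movel(position, rot=None, max_speed=150, threshold=None): straight line of the TCP; rot=None keeps the orientation; max_speed is the mean speed in mm/s. With threshold (N) it stops when the force on the tool has changed by that much, and returns True; else False.
- bot.move_j(angles): joint-space move.
- bot.grip(opening, effort=None): opening from 0.0 (shut) to 1.0 (fully open); effort is the grip in N (None keeps the last); returns when the fingers have stopped.
- bot.dwell(seconds).
- solve_ik(position, orientation): joint angles nearest the present ones, or None.
- bot.get_state(): the state.
- imaging.capture(name): name is "side" or "top"; returns the picture (480x640x3 uint8, blue, green, red); there is no depth.
- imaging.camera_model(name): a dict with "K" (3x3 intrinsics, pixels), "position" and "rotation" of the camera in the world. Camera axes: x right, y up, looking along -z (the intrinsics and any distortion apply to the point x, -y, -z); pixel columns grow to the right and rows downward; lengths in mm; the calibration is good to about 2 mm. A picture is of the moment at which its call begins. camera_model takes no time and is no camera call.
A pose or a line that the arm cannot do raises bot.IKError and nothing moves.
- bot.sign_off(): hands the job in, once; it reports no verdict.
The state is a dict: "t": time; "qpos": joint angles; "joint_velocities": joint speeds; "effort": joint torques, N m; "tcp_pos": TCP position; "orientation": TCP orientation; "contact_force": force on the tool from outside, world axes, zero at the start; "wrist_torque": the same for the moment, N m; "opening": opening from 0.0 (shut) to 1.0 (fully open).
Only numpy, scipy, OpenCV 4.12 (cv2) and the standard library are available. Lean on these libraries where they do the work, as an engineer would, in place of code of your own. Each camera call takes 0.05 s, during which the arm holds its last target. There are 200 camera calls.

## Working session

There is one attempt and no reset: what is moved stays moved. The work goes in short steps, each a Python script; the robot and the scene stay as the last script left them, time stands still between calls to the robot, and variables do not carry over. Pictures are saved under pics/ and viewed, about 8 in all and at most 12, crops included, and the job is handed in when it is done.

```bash
mkdir -p pics; ls; python3 - <<'E'
from bench import bot, imaging
import cv2
for n in("side","top"):
    cv2.imwrite(f"pics/{n}0.png",imaging.capture(n)); m=imaging.camera_model(n); print(n,m)
s=bot.get_state(); print(s["t"],s["orientation"],s["contact_force"])
E
```

```text
pics
side {'K': array([[578.07242659,   0.        , 321.36373354],
       [  0.        , 578.07242659, 230.68429216],
       [  0.        ,   0.        ,   1.        ]]), 'position': array([228.78256026, 637.72998694, 812.86108167]), 'rotation': array([ 0.89867387,  0.02413212, -2.72783435])}
top {'K': array([[436.13407214,   0.        , 323.6136764 ],
       [  0.        , 436.13407214, 237.33589041],
       [  0.        ,   0.        ,   1.        ]]), 'position': array([ 474.62489732, -101.18379656, 1058.73160832]), 'rotation': array([ 0.1151578 ,  0.02217867, -1.54132181])}
0.1 [-3.14001226e+00 -2.71848175e-04  4.51774701e-01] [-0.02740663 -0.09005054 -0.48485167]
```

View pics/side0.png

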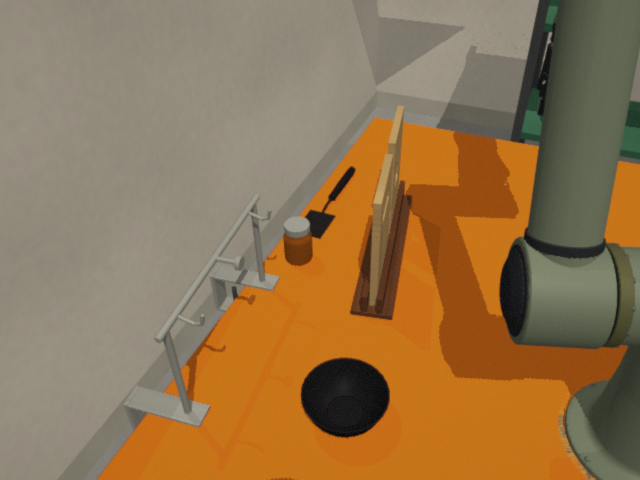

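View pics/top0.png

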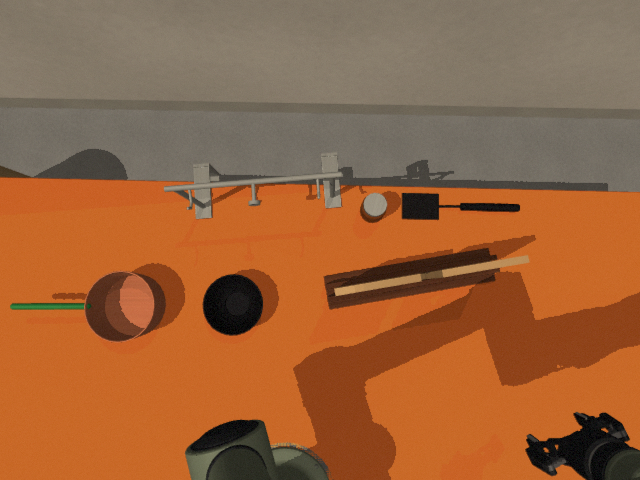

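The side view shows the rack on the left (screw head about (237,262)), the jar at (298,240) and two boards edge-on around (385,240). The top view shows the screw head near (254,203) and the board top edges from (337,292) to (528,260). I'll enlarge both.

```bash
python3 - <<'E'
import cv2,numpy as np
s=cv2.imread("pics/side0.png");t=cv2.imread("pics/top0.png")
r=lambda im,x,y,w,h,f:cv2.resize(im[y:y+h,x:x+w],None,fx=f,fy=f,interpolation=cv2.INTER_CUBIC)
a=r(s,345,100,75,225,2.6667*1.0)
a=r(s,340,100,100,150,4); b=r(s,150,190,100,150,4)   # 400x600 each
cv2.imwrite("pics/c1.png",np.hstack([a,b]))
a=r(t,320,230,220,80,3.6); b=r(t,160,140,220,80,3.6)
cv2.imwrite("pics/c2.png",np.vstack([a,b]))
# check rotation convention by projecting TCP in top
from bench import imaging
from scipy.spatial.transform import Rotation as R
for n in("side","top"):
  m=imaging.camera_model(n)
  for q,Rm in(("xyz",R.from_euler("xyz",m["rotation"])),("rotvec",R.from_rotvec(m["rotation"]))):
    for P in ([240,-495,231],[0,0,0],[400,0,0]):
      c=Rm.inv().apply(np.array(P)-m["position"]); c=c*[1,-1,-1]; u=m["K"]@c; print(n,q,P,(u/u[2])[:2].round())
E
```

```text
side xyz [240, -495, 231] [548. 131.]
side xyz [0, 0, 0] [639. 440.]
side xyz [400, 0, 0] [389. 360.]
side rotvec [240, -495, 231] [ 1294. -1444.]
side rotvec [0, 0, 0] [1339. -398.]
side rotvec [400, 0, 0] [ 740. -273.]
top xyz [240, -495, 231] [549. 425.]
top xyz [0, 0, 0] [284. 495.]
top xyz [400, 0, 0] [290. 318.]
top rotvec [240, -495, 231] [581. 403.]
top rotvec [0, 0, 0] [314. 463.]
top rotvec [400, 0, 0] [319. 293.]
```

View pics/c1.png

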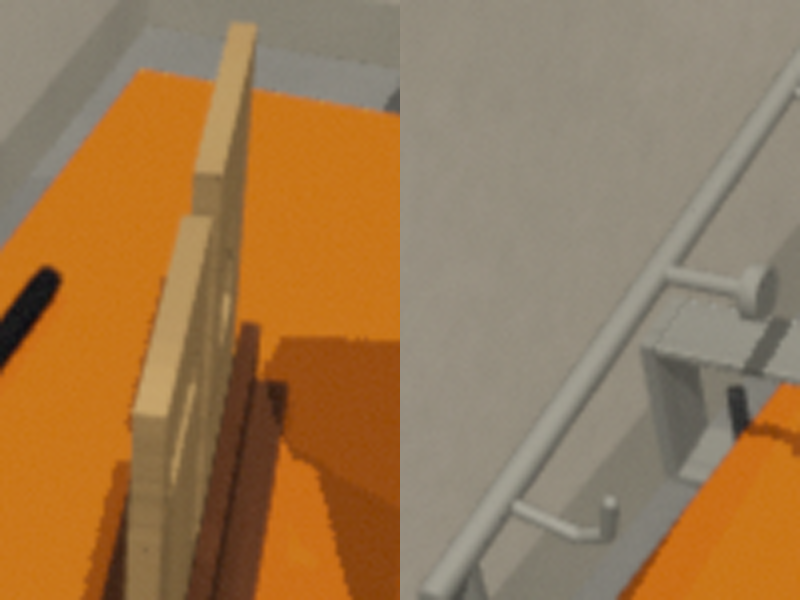

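View pics/c2.png

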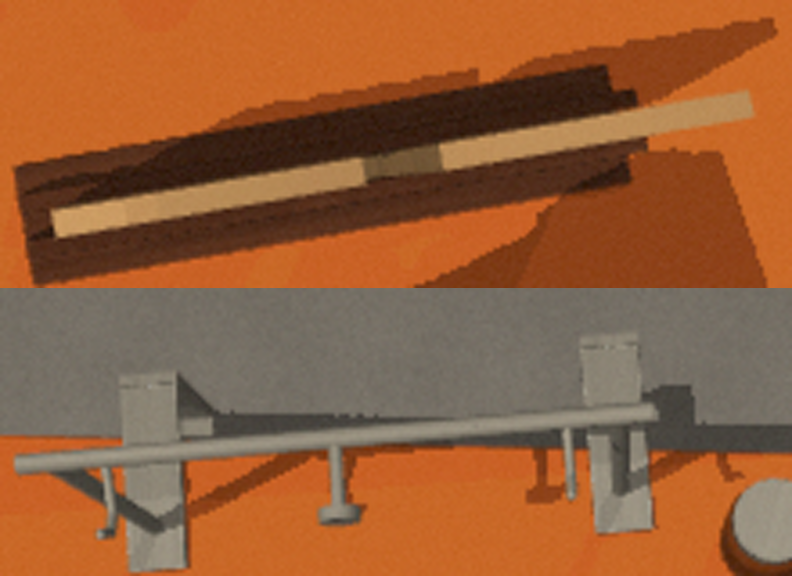

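In the enlarged crops, the far board (lower y) appears to have a vertical cut-out. The near one has a thin level slot at about (386,208) in full-image pixels. I'll fit the poses and overlay both cut-out models to confirm.

```bash
cat > h.py <<'E'
from bench import bot, imaging, solve_ik
import cv2, numpy as np
from scipy.spatial.transform import Rotation as R
from scipy.optimize import least_squares
def proj(n,P):
    m=imaging.camera_model(n); c=R.from_euler("xyz",m["rotation"]).inv().apply(np.atleast_2d(P)-m["position"])*[1,-1,-1]
    u=c@m["K"].T; return u[:,:2]/u[:,2:]
def W(x,y,z,yaw,L): return R.from_euler("z",yaw).apply(np.atleast_2d(L))+[x,y,z]
E
cat > fit.py <<'E'
from h import *
S=lambda u,v:(340+u/4,100+v/4)
T=lambda u,v:(320+u/3.6,230+v/3.6)
# boards: A near(+y), D far
L=np.array([[0,180,120],[0,20,120],[0,-20,120],[0,-180,120.]])  # relative to stand middle, top edges
side=np.array([S(150,415),S(197,216),S(206,178),S(244,25)])
top=np.array([T(53,224),T(364,171),T(441,157),T(752,104)])
f=lambda p:np.concatenate([proj("side",W(*p,L))-side,proj("top",W(*p,L))-top]).ravel()
r=least_squares(f,[450,-200,130,.1]); p=r.x; print("stand mid",p.round(3)); print(r.fun.reshape(-1,2).round(1).tolist())
S2=lambda u,v:(150+(u-400)/4,190+v/4); T2=lambda u,v:(160+u/3.6,140+(v-288)/3.6)
Ls=np.array([[23,180,0],[23,-180,0],[-21,0,0],[17,0,0.]])
s2=np.array([(162,335),(256,197),S2(757,290),S2(672,273)]); t2=np.array([T2(15,464),T2(658,411),T2(340,512),T2(336,448)])
def g(q): P=W(q[0],q[1],q[3],q[2],Ls); return np.concatenate([proj("side",P)-s2,proj("top",P)-t2]).ravel()
r=least_squares(g,[700,0,0,200.],loss="soft_l1"); q=r.x; print("screw",q.round(3)); print(g(q).reshape(-1,2).round(1).tolist())
np.save("fit.npy",[p,q])
key=np.array([[0,24*np.cos(a),24*np.sin(a)] for a in np.linspace(np.pi-.3,2*np.pi+.3,20)]+[[0,24,8],[0,8,24],[0,8,50],[0,-8,50],[0,-8,24],[0,-24,8]])
slot=np.array([[0,y,z] for y,z in((-45,50),(45,50),(45,70),(-45,70))])
im=cv2.imread("pics/side0.png"); F=7
x0,y0,w,h=360,100,55,85
c=cv2.resize(im[y0:y0+h,x0:x0+w],None,fx=F,fy=F,interpolation=cv2.INTER_CUBIC); c2=c.copy()
for off,m,col in((-100,key,(255,0,0)),(100,slot,(0,0,255))):
    for img in (c2,):
        P=W(*p,m+[-7,off,0]); u=((proj("side",P)-[x0-.5,y0-.5])*F).astype(np.int32); cv2.polylines(img,[u],True,col,1)
cv2.imwrite("pics/o1.png",np.hstack([c,c2]))
E
python3 fit.py
```

```text
stand mid [ 5.03079e+02 -2.81058e+02  1.30180e+02  1.98000e-01]
[[0.3, 0.1], [0.5, 0.4], [0.8, -0.8], [0.4, 0.0], [0.4, -0.5], [-0.2, -0.5], [-0.2, -0.3], [-0.7, -0.4]]
screw [6.61127e+02 6.37760e+01 1.18000e-01 1.99825e+02]
[[-2.4, 4.9], [0.7, -1.3], [0.9, -0.2], [0.5, -0.1], [0.7, 0.3], [-0.8, -1.3], [0.2, 0.2], [0.0, -0.5]]
```

View pics/o1.png

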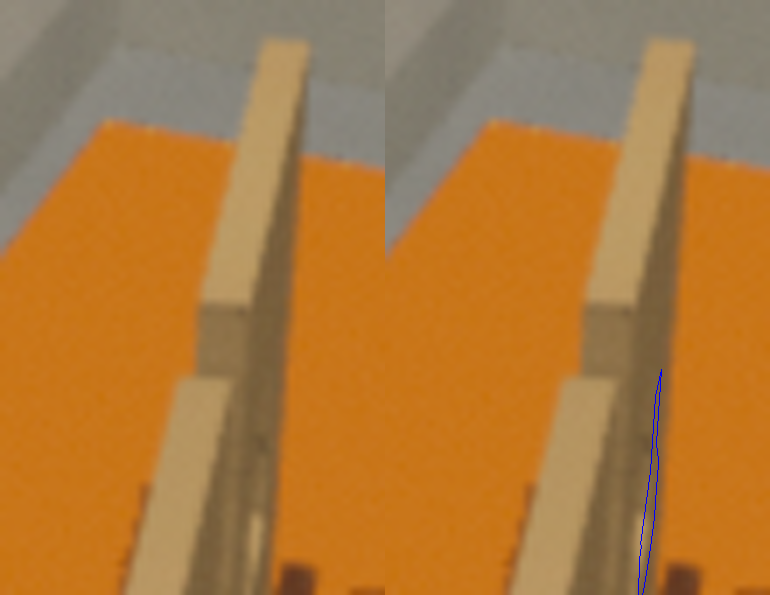

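```bash
python3 - <<'E'
from h import *
p,q=np.load("fit.npy")
key=[[0,8*s,z] for z in (50,) for s in(1,-1)]+[[0,24,0],[0,-24,0],[0,0,-24]]
slot=[[0,y,z] for y,z in((45,50),(-45,50),(-45,70),(45,70))]
for o in(100,-100):
  for nm,m in(("key",key),("slot",slot)): print(o,nm,proj("side",W(*p,np.array(m)+[-7,o,0])).round(1).tolist())
a=cv2.imread("pics/side0.png")
c=np.hstack([cv2.resize(a[y:y+60,x:x+40],None,fx=10,fy=10,interpolation=cv2.INTER_CUBIC) for x,y in((370,190),(380,150))])
c=cv2.convertScaleAbs(c,alpha=1.4); cv2.imwrite("pics/o2.png",c)
E
```

```text
100 key [[385.7, 212.7], [386.8, 207.5], [383.4, 239.3], [386.7, 223.7], [384.5, 241.2]]
100 slot [[383.0, 224.9], [389.3, 196.2], [389.9, 187.4], [383.5, 215.9]]
-100 key [[398.1, 156.2], [398.9, 152.3], [395.9, 180.4], [398.4, 168.4], [396.5, 183.7]]
-100 slot [[396.0, 165.5], [400.9, 143.6], [401.4, 135.3], [396.6, 157.1]]
```

View pics/o2.png

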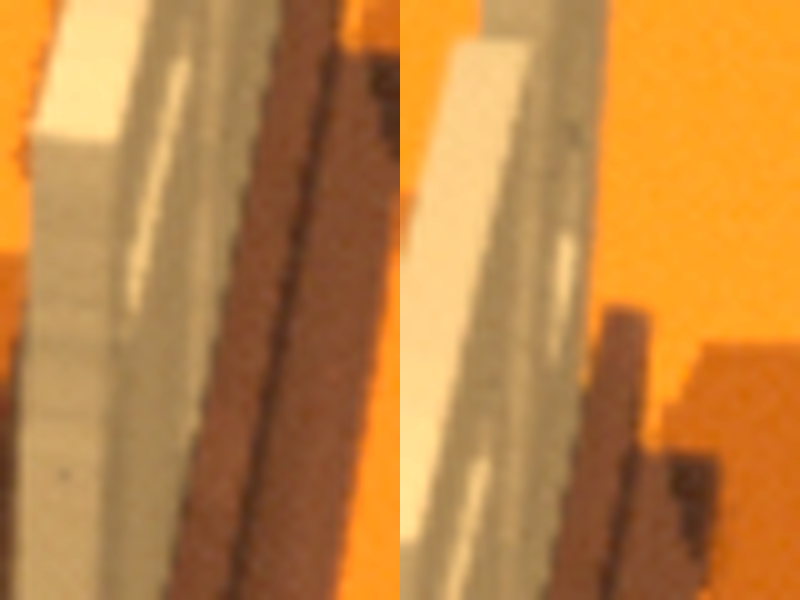

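The near board's opening (388,195)–(383,221) matches the plain slot. The far board's opening (397,163)–(395,186) matches the keyhole, so the target is the far board. Next I'll check IK for the whole plan.

```bash
cat >> h.py <<'E'
D=38
p,q=np.load("fit.npy") if __import__("os").path.exists("fit.npy") else (None,None)
K=W(*p,[0,-100,0])[0]; yb=p[3]; ys=q[2]; SC=np.array([q[0],q[1],200.]); zc=K[2]
def tcp(c): return list(np.array(c)+[0,0,120-D])     # TCP for board centre c
def rel(dx,dz,dy=0): return tcp(W(*SC,ys,[dx,dy,dz])[0])
E
python3 - <<'E'
from h import *
print(K,yb,SC,ys)
for s in(1,-1):
  for P,y in((tcp(K+[0,0,90]),yb),(tcp(K),yb),(tcp(K+[0,0,115]),yb),(rel(-75,45),ys),(rel(-75,0),ys),(rel(0,0),ys),(rel(0,-46),ys),(rel(0,60),ys)):
    j=solve_ik(P,[np.pi,0,y+s*np.pi/2]); print(s,np.round(P),None if j is None else j if False else np.round(j,2))
E
```

```text
[ 522.78455224 -379.09709307  130.1799858 ] 0.198356383971616 [661.12660404  63.7761036  200.        ] 0.11790129333021926
1 [ 523. -379.  302.] [-0.74  0.48  0.22  1.31  0.    0.63]
1 [ 523. -379.  212.] [-0.74  0.52  0.05  1.11  0.    0.63]
1 [ 523. -379.  327.] [-0.74  0.48  0.28  1.37  0.    0.63]
1 [587.  55. 327.] [-0.03  0.36  0.1   1.31  0.    1.42]
1 [587.  55. 282.] [-0.03  0.37  0.01  1.2   0.    1.42]
1 [661.  64. 282.] [-0.01  0.53  0.24  1.29  0.    1.44]
1 [661.  64. 236.] [-0.01  0.54  0.15  1.18  0.    1.44]
1 [661.  64. 342.] [-0.01  0.52  0.39  1.43  0.    1.44]
-1 [ 523. -379.  302.] [-0.74  0.48  0.22  1.31  0.   -2.51]
-1 [ 523. -379.  212.] [-0.74  0.52  0.05  1.11  0.   -2.51]
-1 [ 523. -379.  327.] [-0.74  0.48  0.28  1.37  0.   -2.51]
-1 [587.  55. 327.] [-0.03  0.36  0.1   1.31  0.   -1.72]
-1 [587.  55. 282.] [-0.03  0.37  0.01  1.2   0.   -1.72]
-1 [661.  64. 282.] [-0.01  0.53  0.24  1.29  0.   -1.7 ]
-1 [661.  64. 236.] [-0.01  0.54  0.15  1.18  0.   -1.7 ]
-1 [661.  64. 342.] [-0.01  0.52  0.39  1.43  0.   -1.7 ]
```

```bash
python3 - <<'E'
from h import *
o=[np.pi,0,yb+np.pi/2]
t=bot.get_state()["tcp_pos"]
bot.movel([t[0],t[1],380],max_speed=250)
bot.move_ptp(tcp(K+[0,0,100]),o)
hit=bot.movel(tcp(K),max_speed=120,threshold=15)
s=bot.get_state(); print(hit,s["t"],s["tcp_pos"],s["contact_force"])
if not hit:
    bot.grip(0.0,60); s=bot.get_state(); print("grip",s["t"],s["opening"],s["contact_force"],s["tcp_pos"])
    h=bot.movel(tcp(K+[0,0,30]),max_speed=80,threshold=20)
    s=bot.get_state(); print("lift",h,s["t"],s["opening"],s["contact_force"],s["wrist_torque"])
    if not h:
        bot.movel(tcp(K+[0,0,115]),max_speed=150)
        s=bot.get_state(); print(s["t"],s["contact_force"],s["wrist_torque"])
E
```

```text
False 3.0167 [ 523.05609679 -379.64377894  213.13625766] [-0.19230941 -0.29505649 -0.19203269]
grip 3.6667 0.15887839210654714 [ 0.90684084 -1.30720188  1.08083182] [ 523.01931919 -379.37287044  212.41251923]
lift False 4.1917 0.15786241091697198 [-0.54726403  0.04367131 -4.22004903] [-0.00662166 -0.01323495 -0.01528824]
4.9083 [-0.1294914  -0.78561092 -4.78693777] [0.0276922  0.01312745 0.04864674]
```

Grasped and lifted. The force shows about 0.4 kg held. I'll carry it to in front of the screw and look.

```bash
python3 - <<'E'
from h import *
o=[np.pi,0,ys+np.pi/2]
bot.movel(rel(-80,45),o,max_speed=200)
bot.movel(rel(-80,0),o,max_speed=120); bot.dwell(.3)
s=bot.get_state(); print(s["t"],s["tcp_pos"],s["orientation"],s["contact_force"],s["opening"],rel(-80,0))
a=imaging.capture("side");b=imaging.capture("top")
cv2.imwrite("pics/s1.png",a);cv2.imwrite("pics/t1.png",b)
# predicted outline of board
C=W(*SC,ys,[-80,0,0])[0]
L=np.array([[x,y,z] for x in(-7,7) for y in(-80,80) for z in(-120,120)])
us=proj("side",W(*C,ys,L)); ut=proj("top",W(*C,ys,L)); hd=W(*SC,ys,[[-25,0,0]])
def crop(im,u,x,y,w,h,f):
    c=cv2.resize(im[y:y+h,x:x+w],None,fx=f,fy=f,interpolation=cv2.INTER_CUBIC)
    for v in u: cv2.drawMarker(c,tuple(int(k) for k in (v-[x-.5,y-.5])*f),(255,0,255),0,9,1)
    return c
cv2.imwrite("pics/o3.png",np.hstack([crop(a,np.vstack([us,proj("side",hd)]),130,160,200,300,2),crop(b,np.vstack([ut,proj("top",hd)]),155,140,200,300,2)]))
E
```

```text
8.0667 [582.09502444  54.34029768 282.74967128] [3.14026938e+00 2.05429159e-04 1.68867152e+00] [-0.02068393  0.45511316 -4.63793717] 0.15800109204050983 [np.float64(581.6819888336124), np.float64(54.365837111183524), np.float64(282.0)]
```

View pics/o3.png

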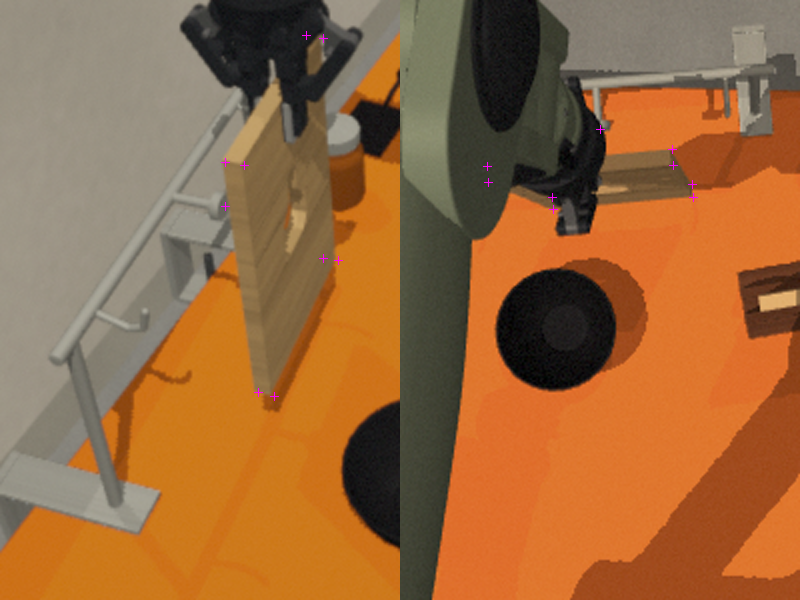

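The predicted board outline agrees with the picture to about 2 px. The screw head's outer face lines up at about (227,205) in the crop. Inserting, guarded.

```bash
python3 - <<'E'
from h import *
h=bot.movel(rel(0,0),max_speed=70,threshold=8); bot.dwell(.2)
s=bot.get_state(); print(h,s["t"],s["tcp_pos"],rel(0,0),s["contact_force"],s["wrist_torque"])
a=imaging.capture("side"); cv2.imwrite("pics/s2.png",a)
cv2.imwrite("pics/o4.png",cv2.resize(a[190:390,170:370],None,fx=3,fy=3,interpolation=cv2.INTER_CUBIC))
E
```

```text
False 9.6583 [660.93234547  63.73777247 282.24679064] [np.float64(661.1266040360696), np.float64(63.77610359696947), np.float64(282.0)] [-1.00952619 -0.73689448 -3.78716175] [ 0.00920163 -0.00273751 -0.0283981 ]
```

View pics/o4.png

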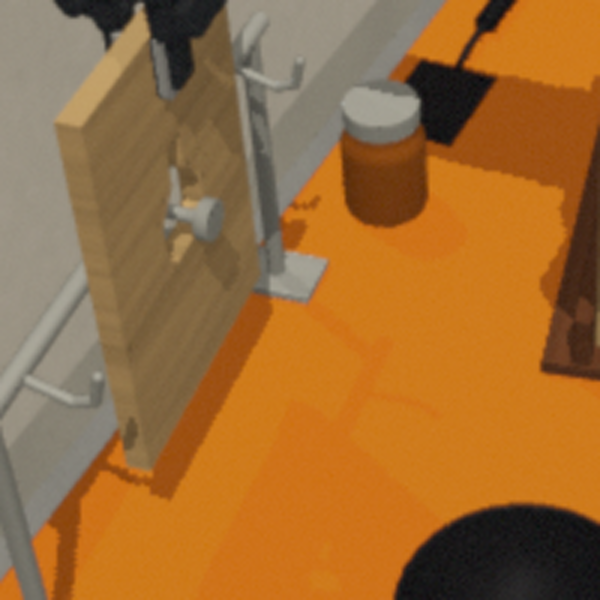

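The screw head, at (205,215) in the crop, is through the round hole, with the shank visible behind it. Lowering with a force guard.

```bash
python3 - <<'E'
from h import *
h=bot.movel(rel(0,-38),max_speed=60,threshold=6); s=bot.get_state(); print(h,s["t"],s["tcp_pos"],s["contact_force"])
if not h:
    h=bot.movel(rel(0,-52),max_speed=25,threshold=5); bot.dwell(.1)
    s=bot.get_state(); print(h,s["t"],s["tcp_pos"],"board z rel",s["tcp_pos"][2]-rel(0,0)[2],s["contact_force"],s["wrist_torque"])
a=imaging.capture("side"); cv2.imwrite("pics/s3.png",a)
cv2.imwrite("pics/o5.png",cv2.resize(a[190:390,170:370],None,fx=3,fy=3,interpolation=cv2.INTER_CUBIC))
E
```

```text
False 10.4917 [661.32335325  63.78179179 244.20944178] [-0.07474174  0.42505521 -4.15476353]
True 11.0417 [661.36906969  63.7601869  234.13061274] board z rel -47.86938726023874 [-0.69566086 -0.89683054  6.80605768] [ 0.00357219  0.13959664 -0.02707363]
```

View pics/o5.png

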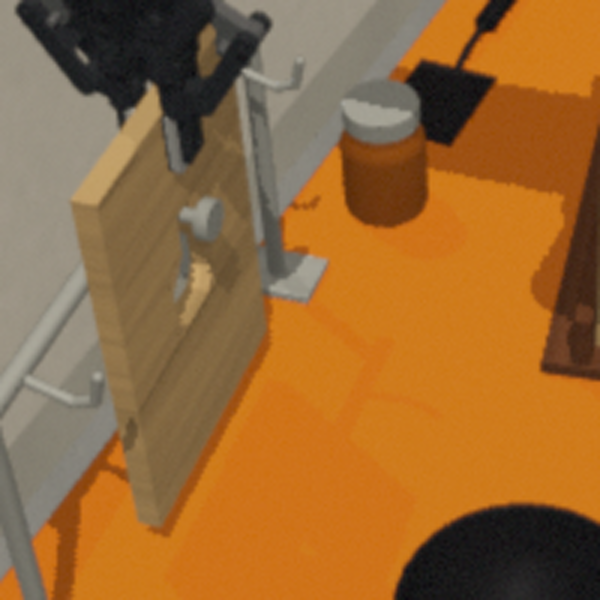

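Seated: the board stopped 47.9 mm below the screw axis (46 expected, and the push is still being relieved), with upward force on the tool. Easing off, letting go and retreating upward.

```bash
python3 - <<'E'
from h import *
s=bot.get_state(); t=s["tcp_pos"]
bot.movel([t[0],t[1],t[2]+1.2],max_speed=10); s=bot.get_state(); print(s["contact_force"])
bot.grip(0.24); bot.grip(0.55); bot.dwell(.3); s=bot.get_state(); print(s["t"],s["opening"],s["contact_force"])
bot.movel([t[0],t[1],t[2]+70],max_speed=60)
s=bot.get_state(); print(s["t"],s["contact_force"])
bot.movel([t[0]-100,t[1]-60,t[2]+130],max_speed=150); bot.dwell(1)
a=imaging.capture("side"); bot.dwell(.5); b=imaging.capture("side"); tp=imaging.capture("top")
s=bot.get_state(); print(s["t"],s["contact_force"],"motion",cv2.absdiff(a,b)[200:400,130:350].max(),cv2.absdiff(a,b)[200:400,130:350].mean())
x=cv2.resize(b[160:460,130:330],None,fx=2,fy=2,interpolation=cv2.INTER_CUBIC); y=cv2.resize(tp[130:430,160:360],None,fx=2,fy=2)
for c,n,o0 in((x,"side",(130,160)),(y,"top",(160,130))):
    L=np.array([[xx,yy,z] for xx in(-7,7) for yy in(-80,80) for z in(-120,120)])
    for v in proj(n,W(*SC,ys,L+[0,0,-46])): cv2.drawMarker(c,tuple(int(k) for k in (v-o0+.5)*2),(255,0,255),0,9,1)
cv2.imwrite("pics/o6.png",np.hstack([x,y]))
# jar / plain board unchanged vs initial?
i=cv2.imread("pics/top0.png")
E
```

```text
[ 0.55870647 -0.09253525 -3.75789178]
12.5 0.545938080912548 [-0.65204836 -0.04898539  0.30554385]
13.8 [-0.06018423 -0.03447855 -0.18366939]
16.475 [0.14330468 0.71933101 0.97010281] motion 28 1.3822272727272726
```

View pics/o6.png

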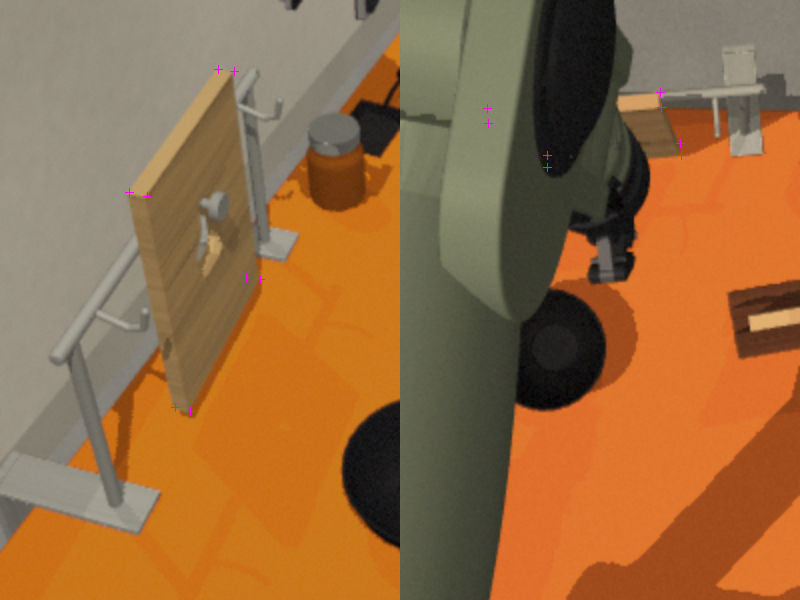

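The board hangs upright at the predicted corners, with the screw head in front of the slot. I'll check stillness against image noise and the bystanders against the first picture, then hand in.

```bash
python3 - <<'E'
from h import *
a=imaging.capture("side"); bot.dwell(.4); b=imaging.capture("side"); i=cv2.imread("pics/side0.png")
g=lambda m:cv2.cvtColor(m,cv2.COLOR_BGR2GRAY).astype(np.float32)
for n,(y,y2,x,x2) in dict(board=(190,375,190,265),floor=(300,380,400,500)).items(): print(n,np.abs(g(a)-g(b))[y:y2,x:x2].mean())
def shift(y,y2,x,x2,r): return cv2.phaseCorrelate(g(r)[y:y2,x:x2].copy(),g(b)[y:y2,x:x2].copy())
print("board",shift(190,375,190,265,a),"jar",shift(210,270,278,320,i),"plain",shift(195,320,360,400,i))
s=bot.get_state(); print(s["t"]); bot.sign_off()
E
```

```text
board 1.0565766
floor 1.24025
board ((0.4997973946752765, -0.0374558790086752), 0.9976549826727973) jar ((0.37263921498563235, -0.18910079011874004), 0.7538620987644902) plain ((-0.26887475310613596, 0.5267730397653807), 0.7124004455566406)
16.975
the job is handed in; nothing more can be done
```

The keyhole board is hanging on the rack's screw, and I handed the job in at about 17 s of the 38 s allowed. I gripped its top edge about 38 mm deep and lifted it out of the stand. Then I passed the round hole over the screw head, lowered the board until the slot met the shank, let go and moved clear.

**Position:** the board hangs upright within about 2 px of its predicted corners, with the screw head in front of the slot. It stopped 47.9 mm below the screw axis while still being pressed down (46 mm nominal), and I eased that off before letting go.

**Stillness:** frame-to-frame change on the board (1.06) was no more than on bare table (1.24). A shift check showed 0.5 px sideways. I put that down to the odd crop width, but I did not confirm it.

**Other objects:** the jar and the plain board show shifts of at most 0.5 px since the start, with only moderate match quality (0.71–0.75), probably because the shadows changed. I saw no sign that either was disturbed.

**Measurement outlier:** in the pose fit, one bar-end reading was off by about 5 px. It was down-weighted, and the other rack points agreed within about 1.5 px.

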